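# Slide the leak-spray can into its bay and shut the gate

## Robot

A 6-joint arm with a two-finger parallel gripper is mounted at the origin on the work surface. World frame = base frame: x ahead of the robot, y to its left, z up, the work surface at z = 0. Lengths are in m, angles in rad, forces in N, time in s.
With the tool pointing down it reaches from about 0.325 to 0.9 m from the base axis. Payload 6.1 kg.
Tool frame: the origin (TCP) lies midway between the tips of the shut fingers; the grasp point (between the pads) lies 19 mm behind it; z points along the fingers, y is the line along which they close (so a half turn about z gives the same grasp; the last joint's range is limited). The gripper opens to 85 mm and grips with 20 to 120 N. Pads are 22 mm wide; open, the fingers measure 114 mm over their backs; the gripper's body (76 mm by 85 mm) begins 54 mm behind the grasp point. The pads swing forward as they close: fully open they stand 13 mm farther back than shut.
Start: joints at [-1.446, 0.22, 1.526, -0, 1.395, -0.126], TCP at [0.155, -0.605, 0.231] pointing down, gripper open.
Joint ranges: [-2.98, 2.98], [-0.91, 2.08], [0.09, 2.57], [-1.24, 4.39], [0.2, 2.65], [-2.68, 2.68]. Speed limits (rad/s): [2.57, 2.57, 3.01, 3.14, 3.14, 3.14].

## Interface

Orientations are given as [roll, pitch, yaw] about the fixed x, y, z axes, in that order (R = Rz(yaw) Ry(pitch) Rx(roll)).
In Python, from plant import movep, move_l, set_joints, gripper_to, hold, inverse_kinematics, observe, get_image, get_calibration, Unreachable, job_done gives the robot as it stands. Calls block until the motion is done:
- movep(position, orientation): joint-space move of the TCP to a pose.
- move_l(position, feed=0.15, rotation=None, max_force=None): straight line of the TCP; rotation=None keeps the orientation; feed is the mean speed in m/s. With max_force (N) it stops when the force on the tool has changed by that much, and returns True; else False.
- set_joints(angles): joint-space move.
- gripper_to(opening, f_grip=None): finger opening in m; f_grip is the grip in N (None keeps the last); returns when the fingers have stopped.
- hold(seconds).
- inverse_kinematics(position, orientation): joint angles nearest the present ones, or None.
- observe(): the state.
- get_image(name): name is "scene" or "top" or "wrist"; returns (picture, depth): 420x560x3 uint8, red, green, blue; 420x560 float32, m along the optical axis (not along the pixel's ray), 0 where there is no reading.
- get_calibration(name): a dict with "intrinsics" (3x3 intrinsics, pixels), "dist_coeffs" ([k1, k2, p1, p2, k3] as OpenCV has them; the pictures are not rectified), "world_from_camera" (4x4, takes a point from camera to world coordinates). Camera axes: x right, y down, z forward; pixel columns grow to the right and rows downward; lengths in m; the calibration is good to about 2 mm. A picture is of the moment at which its call begins: read the wrist's pose just before it. get_calibration takes no time and is no camera call; for the wrist camera it gives the pose at the moment of the call.
A pose or a line that the arm cannot do raises Unreachable and nothing moves.
- job_done(): hands the job in; it is judged then, once.
The state is a dict: "time_s": time; "q": joint angles; "joint_velocities": joint speeds; "joint_torque": joint torques, N m; "eef_pos": TCP position; "tcp_rot": TCP orientation; "ft_force": force on the tool from outside, world axes, zero at the start; "torque": the same for the moment, N m; "opening": finger opening in m; "grasp_force": force on a finger pad.
Only numpy, scipy, OpenCV 4.12 (cv2) and the standard library are available. Lean on these libraries where they do the work, as an engineer would, in place of code of your own. Each camera call takes 0.05 s, during which the arm holds its last target. There are 200 camera calls.

## Task

Push the tall yellow spray can, low on its body so that it slides upright along the bench, into the grey open-fronted bay until it is wholly inside, then push the red gate fully shut behind it. Only push: do not take the can between the fingers, lift it or tip it, do not press hard on it, and leave the other things where they are.

Things in the scene. Friction and masses are not known exactly. Their poses are not given: they have to be found in the camera images.
- can: tall yellow aerosol can with black cap and white band, loose, upright; 50 mm diameter, 220 mm tall with the cap (plain 50 mm cylinder up to 165 mm), 0.24 to 0.39 kg, centre of mass about 100 mm up, so it tips when pushed high and slides when pushed within about 20 mm of the bench. Origin at the centre of its underside, z up
- bay: grey sheet-metal bay fixed to the bench, three low walls 35 mm high and 5 mm thick, no floor (the can slides in on the bench). Inside 80 mm along x by 76 mm along y; origin on the bench at the centre of the inside. Its x axis points inward: the open mouth is at x = -40 mm, the inner face of the back wall at x = +40 mm, side walls' inner faces at y = -38 and +38 mm
- gate (a joint): red gate of the bay, a flat bar 5 mm thick, from 4 to 32 mm above the bench, that swings about an upright steel pin (10 mm thick, 40 mm tall) at x = -44, y = -43 mm in the bay's frame, reaching 86 mm from the pin. Value in rad: 0 = shut across the mouth (bar along the bay's +y), pi/2 = pointing straight out (the bay's -x), up to 2.4 = folded outward and away. A slightly stiff hinge: it stays where it is left, about 0.5 N at its end moves it. It starts wide open
- gate_end (a point): free end of the red gate, 18 mm above the bench, 86 mm from the pin
- feed_bottle: green plastic bottle with white cap and pale label, 66 mm across, 190 mm tall; origin at the centre of its underside. Not to be disturbed
- funnel: clear plastic funnel standing mouth down, 120 mm across, 120 mm tall; origin at the centre of its underside. Not to be disturbed
- tape_roll: white roll of thread tape lying flat, 56 mm across, 14 mm high; origin at the centre of its underside. Not to be disturbed
- wrench: steel wrench lying flat, 200 mm long along its x; origin near its middle. Not to be disturbed
- screwdriver: screwdriver lying flat, 200 mm long along its x; origin near its middle. Not to be disturbed
- coupling: brass pipe coupling standing on end, 38 mm across, 50 mm tall; origin at the centre of its underside. Not to be disturbed
Things that resemble listed ones, but are neither listed nor needed, are in the scene too. Of the things that look like the bay, the largest one is meant.

How it is judged:
On the way, in this order (a step that is already met when the one before it is completed fails the run):
1. the can stands upright inside the bay while the gate is still open (x of can in the frame of bay between -0.017 and 0.019 m and y of can in the frame of bay between -0.017 and 0.017 m and angle between can's own z axis and vertical below 0.06 rad and height (world z) of can below 0.006 m and value of joint gate above 0.6 rad), for 0.2 s.
2. the gate is shut behind it (x of can in the frame of bay between -0.017 and 0.019 m and y of can in the frame of bay between -0.017 and 0.017 m and angle between can's own z axis and vertical below 0.06 rad and height (world z) of can below 0.006 m and value of joint gate below 0.08 rad), for 0.2 s.
At the end, for the whole second after the job is handed in: The can stands still on the bench, upright within 0.06 rad, wholly inside the bay's walls (its axis within 17 mm of the bay's middle either way sideways, between 17 mm mouthward and 19 mm inward), and the gate is within 0.08 rad of shut (all of step 2 and linear speed of can below 0.02 m/s); the robot touches nothing.
It fails at once if the can is lifted off the bench (height (world z) of can above 0.012 m).
It fails at once if the can is tipped by more than 0.25 rad (angle between can's own z axis and vertical above 0.25 rad).
It fails at once if the can is taken between the fingers (grasp point within 20 mm of its axis, below its top) (horizontal distance between the grasp point and can below 0.02 m and height (world z) of the grasp point below 0.22 m).
It fails at once if the fingers press on the can with more than 30 N (contact force between the fingers and can above 30 N).
It fails at once if another thing on the bench is moved by more than 25 mm (distance of any of feed_bottle, funnel, tape_roll, wrench, screwdriver, coupling from where it was at the start of the episode above 0.025 m).
It also fails if it takes over 62 s, if anything falls off the work surface, if the arm or the gripper's body presses on something with over 40 N, if the wrist force passes 120 N, or if a joint passes its speed limit or range.

## Working session

There is one attempt and no reset: what is moved stays moved. The work goes in short steps, each a Python script; the robot and the scene stay as the last script left them, time stands still between calls to the robot, and variables do not carry over. Pictures are saved under pics/ and viewed, at most 10 in all, crops included, and the job is handed in when it is done.

```bash
mkdir -p pics; ls; python3 - <<'E'
from plant import *
import cv2,numpy as np
for n in ("scene","top"):
    p,d=get_image(n); cv2.imwrite(f"pics/{n}0.png",p[:,:,::-1]); np.savez(f"{n}0.npz",p=p,d=d)
    c=get_calibration(n); print(n,np.round(c["intrinsics"],1).tolist(),c["dist_coeffs"],np.round(c["world_from_camera"],3).tolist())
print(observe())
E
```

```text
pics
scene [[456.9, 0.0, 274.0], [0.0, 456.9, 209.9], [0.0, 0.0, 1.0]] [0.01658871 0.         0.         0.         0.        ] [[0.169, 0.672, -0.721, 1.333], [0.986, -0.112, 0.127, -0.174], [0.005, -0.732, -0.681, 0.766], [0.0, 0.0, 0.0, 1.0]]
top [[437.5, 0.0, 274.1], [0.0, 437.5, 199.5], [0.0, 0.0, 1.0]] [-0.1429462  0.         0.         0.         0.       ] [[0.016, -0.998, 0.058, 0.527], [-1.0, -0.017, -0.017, -0.012], [0.018, -0.058, -0.998, 1.28], [0.0, 0.0, 0.0, 1.0]]
{'time_s': 0.1, 'q': array([-1.44610756e+00,  2.21138579e-01,  1.52749708e+00,  1.71901355e-05,
        1.39467208e+00, -1.26103742e-01]), 'joint_velocities': array([-0.000237  , -0.00128662, -0.00258413,  0.0006083 ,  0.00151952,
        0.00080587]), 'joint_torque': array([ 4.34016993e-04, -4.98244321e+01, -3.90545833e+01, -2.45033807e-04,
        5.67939074e-03, -1.58483437e-05]), 'eef_pos': array([ 0.15504008, -0.60491459,  0.2303138 ]), 'tcp_rot': array([-3.13989331e+00, -2.32490974e-04,  2.50789285e-01]), 'ft_force': array([-0.55467067, -0.31261148,  0.3460004 ]), 'torque': array([-0.03929707, -0.01902041, -0.02123374]), 'grasp_force': 0.0, 'opening': 0.0853466392697169}
```

View pics/scene0.png

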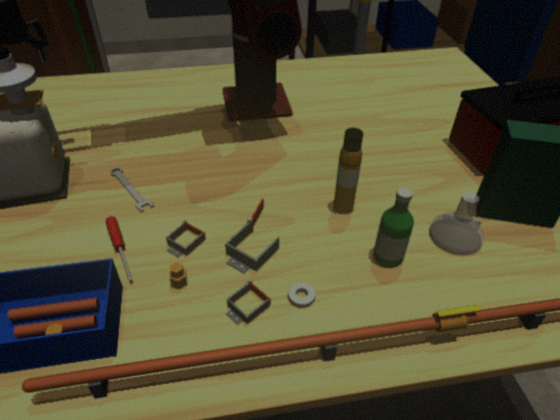

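View pics/top0.png

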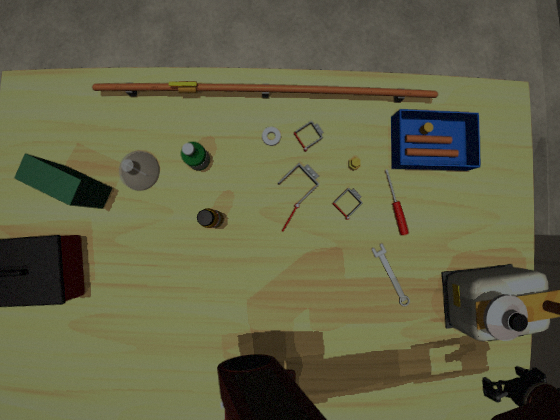

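The scene picture shows the yellow-brown can at (347,172), the largest bay at (252,245) and its red gate at about (257,212). In the top picture they are at (209,217), (297,185) and from (297,203) to (284,230). The mouth faces the can.

```bash
cat > h.py <<'E'
import numpy as np, cv2
from plant import *
def rays(c,uv):
    uv=np.asarray(uv,float).reshape(-1,1,2)
    n=cv2.undistortPoints(uv,np.array(c["intrinsics"]),np.array(c["dist_coeffs"])).reshape(-1,2)
    T=np.array(c["world_from_camera"]); d=np.c_[n,np.ones(len(n))]
    return T[:3,3],d@T[:3,:3].T
def onplane(c,uv,z):
    o,d=rays(c,uv); return o+d*((z-o[2])/d[:,2])[:,None]
def cloud(c,D):
    h,w=D.shape; uv=np.stack(np.meshgrid(np.arange(w),np.arange(h)),-1).reshape(-1,2)
    o,d=rays(c,uv); P=o+d*D.reshape(-1,1); P[D.ravel()==0]=np.nan; return P.reshape(h,w,3)
def grab(n):
    c=get_calibration(n); p,d=get_image(n); return c,p,d
E
python3 - <<'E'
from h import *
c=get_calibration("top"); f=np.load("top0.npz"); p,d=f["p"],f["d"]; P=cloud(c,d)
for n,uv in dict(can=(209,217),c1=(278,184),c2=(301,165),c3=(318,182),c4=(297,203),gend=(284,230),tape=(271,136),green=(194,150),coup=(354,162),wr1=(380,250),b2=(347,203),funnel=(140,170)).items():
    print(n,p[uv[1],uv[0]],P[uv[1],uv[0]].round(3),onplane(c,uv,0.035)[0].round(3))
print("can top cloud"); 
m=(P[...,2]>0.15); 
yy,xx=np.mgrid[:420,:560]; mm=m&(abs(xx-209)<20)&(abs(yy-217)<20); print(mm.sum(),np.nanmean(P[mm],0),np.nanmin(P[mm],0),np.nanmax(P[mm],0))
cr=cv2.resize(p[120:250,180:370],None,fx=4,fy=4,interpolation=cv2.INTER_CUBIC); cr=np.clip(cr*1.6,0,255).astype('u1')
cv2.imwrite("pics/topc.png",cr[:,:,::-1])
E
```

```text
can [48 47 49] [0.543 0.127 0.219] [0.546 0.151 0.035]
c1 [65 63 44] [ 0.647 -0.044 -0.004] [ 0.644 -0.043  0.035]
c2 [103 102  88] [ 0.7   -0.109  0.031] [ 0.7   -0.109  0.035]
c3 [114 112  83] [ 0.651 -0.158  0.037] [ 0.651 -0.158  0.035]
c4 [89 70 65] [ 0.59  -0.099  0.033] [ 0.59  -0.099  0.035]
gend [104  96  61] [ 0.512 -0.064  0.001] [ 0.513 -0.063  0.035]
tape [128 132  88] [ 0.789 -0.021  0.001] [ 0.782 -0.021  0.035]
green [23 30 23] [0.715 0.178 0.167] [0.738 0.2   0.035]
coup [120 114  47] [ 0.71  -0.259  0.049] [ 0.712 -0.262  0.035]
wr1 [106 104  87] [ 0.457 -0.348  0.003] [ 0.459 -0.34   0.035]
b2 [126 128  86] [ 0.595 -0.25  -0.005] [ 0.593 -0.242  0.035]
funnel [76 73 65] [0.674 0.347 0.065] [0.678 0.356 0.035]
can top cloud
338 [0.54172703 0.13313128 0.20253565] [0.51821331 0.1126768  0.15010454] [0.56736294 0.15756858 0.22476286]
```

View pics/topc.png

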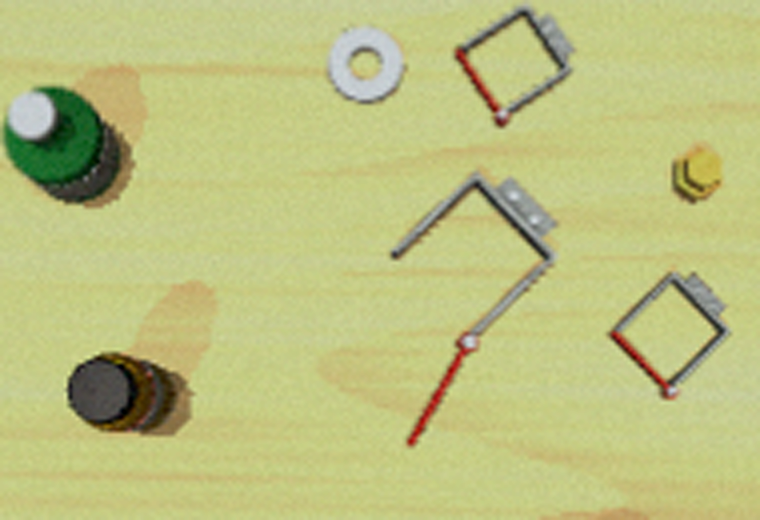

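The crop shows the bay's corners at crop pixels (396,255), (477,178), (551,258), the pin at (468,343), the gate end at (411,443), and the can cap at (102,390). The gate lies outside the can's lane.

```bash
cat >> h.py <<'E'
def can_pos(c,p,d):
    # cap top is a flat disc near z=.22; centre of its points
    P=cloud(c,d); m=(np.abs(P[...,2]-.22)<.006)&(P[...,0]>.42)&(P[...,0]<.75)&(P[...,1]>-.2)&(P[...,1]<.165)
    n,l,s,ce=cv2.connectedComponentsWithStats(m.astype('u1')); i=1+np.argmax(s[1:,4])
    pts=(l==i).astype('u1'); (u,v),r=cv2.minEnclosingCircle(cv2.findNonZero(pts))
    return np.nanmedian(P[l==i],0), onplane(c,(ce[i]),.22)[0], r, s[i,4]
def R_push(d,th,flip=1):
    # tool leaning so that the tips lead along the horizontal direction d
    from scipy.spatial.transform import Rotation as Ro
    d=np.array([d[0],d[1],0.]);d/=np.linalg.norm(d)
    z=np.sin(th)*d+np.array([0,0,-np.cos(th)]); y=flip*np.cross([0,0,1.],d); x=np.cross(y,z)
    return Ro.from_matrix(np.c_[x,y,z]).as_euler('xyz')
E
python3 - <<'E'
from h import *
c=get_calibration("top"); f=np.load("top0.npz"); print(can_pos(c,f["p"],f["d"]))
cr=np.array([(396,255),(477,178),(551,258),(468,343),(411,443)]); uv=(cr+.5)/4-.5+[180,120]
W=np.array([onplane(c,u,z)[0] for u,z in zip(uv,[.035,.035,.035,.04,.032])])[:,:2]
B=np.array([(-40,40.5),(45,43),(45,-43),(-44,-43)])/1e3
mw,mb=W[:4].mean(0),B.mean(0); H=(B-mb).T@(W[:4]-mw); U,S,V=np.linalg.svd(H); R=V.T@np.diag([1,np.linalg.det(V.T@U.T)])@U.T
t=mw-R@mb; print("bay",t,np.arctan2(R[1,0],R[0,0])); print("res mm",(((W[:4]-t)@R-B)*1e3).round(1))
g=(W[4]-t)@R; print("gate end bay",g, "len",np.hypot(*(g-B[3])), "ang", np.arctan2(-(g-B[3])[0],(g-B[3])[1]))
np.savez("bay.npz",R=R,t=t)
can=can_pos(c,f["p"],f["d"])[1][:2]; print("can bay",(can-t)@R)
A=t+R@[-.12,0]; print("A",A)
for d in (A-can,R[:,0]):
  for fl in (1,-1):
    for th in (.5,.6,.7):
      for pos in (can,A,t):
        q=inverse_kinematics([*(pos-.035*d/np.linalg.norm(d)),.008],R_push(d,th,fl)); print(fl,th,pos.round(2),None if q is None else np.round(q,2))
E
```

```text
(array([0.54253462, 0.13767043, 0.21929594]), array([0.54189573, 0.13797798, 0.22      ]), 8.208457946777344, np.int32(210))
bay [ 0.64333891 -0.09879017] -0.8038480564174341
res mm [[ 2.8 -1.8]
 [-1.7 -3.4]
 [-2.2  4.5]
 [ 1.1  0.7]]
gate end bay [-0.12079952 -0.06670792] len 0.08037556452917259 ang 1.87021440046168
can bay [-0.24087617  0.09126085]
A [ 0.56006597 -0.01238636]
1 0.5 [0.54 0.14] [ 0.44  0.51  1.7  -0.52  1.16  0.59]
1 0.5 [ 0.56 -0.01] [ 0.19  0.42  1.83 -0.6   1.01  0.42]
1 0.5 [ 0.64 -0.1 ] [ 0.03  0.53  1.66 -0.61  0.99  0.26]
1 0.6 [0.54 0.14] [ 0.48  0.57  1.66 -0.6   1.22  0.66]
1 0.6 [ 0.56 -0.01] [ 0.24  0.47  1.81 -0.7   1.06  0.53]
1 0.6 [ 0.64 -0.1 ] [ 0.07  0.57  1.66 -0.72  1.02  0.37]
1 0.7 [0.54 0.14] [ 0.52  0.62  1.62 -0.66  1.29  0.72]
1 0.7 [ 0.56 -0.01] [ 0.28  0.52  1.79 -0.78  1.12  0.62]
1 0.7 [ 0.64 -0.1 ] [ 0.11  0.61  1.65 -0.83  1.06  0.48]
-1 0.5 [0.54 0.14] [ 0.44  0.51  1.7  -0.52  1.16 -2.55]
-1 0.5 [ 0.56 -0.01] None
-1 0.5 [ 0.64 -0.1 ] None
-1 0.6 [0.54 0.14] [ 0.48  0.57  1.66 -0.6   1.22 -2.48]
-1 0.6 [ 0.56 -0.01] [ 0.24  0.47  1.
[... 299 characters left out ...]
[ 0.11  0.18  2.15 -0.72  0.62 -0.1 ]
1 0.5 [ 0.64 -0.1 ] [-0.07  0.31  1.98 -0.65  0.56 -0.33]
1 0.6 [0.54 0.14] [ 0.5   0.31  2.03 -0.84  0.82  0.33]
1 0.6 [ 0.56 -0.01] [ 0.17  0.2   2.17 -0.94  0.62  0.15]
1 0.6 [ 0.64 -0.1 ] [-0.03  0.32  2.02 -0.9   0.53 -0.07]
1 0.7 [0.54 0.14] [ 0.55  0.35  2.03 -0.98  0.86  0.49]
1 0.7 [ 0.56 -0.01] [ 0.22  0.23  2.2  -1.15  0.65  0.39]
1 0.7 [ 0.64 -0.1 ] [ 0.01  0.33  2.06 -1.17  0.53  0.22]
-1 0.5 [0.54 0.14] None
-1 0.5 [ 0.56 -0.01] None
-1 0.5 [ 0.64 -0.1 ] None
-1 0.6 [0.54 0.14] None
-1 0.6 [ 0.56 -0.01] None
-1 0.6 [ 0.64 -0.1 ] None
-1 0.7 [0.54 0.14] [ 0.55  0.35  2.03 -0.98  0.86 -2.65]
-1 0.7 [ 0.56 -0.01] None
-1 0.7 [ 0.64 -0.1 ] None
```

```bash
python3 - <<'E'
from h import *
move_l([.155,-.605,.42],feed=.3)
movep([.57,-.06,.42],[np.pi,0,-.8])
hold(.2)
c,p,d=grab("wrist"); np.savez("w1.npz",p=p,d=d,**{k:np.array(v) for k,v in c.items()})
cv2.imwrite("pics/w1.png",np.clip(p[:,:,::-1]*1.5,0,255).astype('u1'))
s=observe(); print(s["time_s"],s["eef_pos"],np.array(c["world_from_camera"]).round(3).tolist())
P=cloud(c,d)
m=(P[...,2]>.02)&(P[...,2]<.05)&(np.hypot(P[...,0]-.643,P[...,1]+.099)<.09); print(m.sum())
E
```

```text
3.5583 [ 0.56997581 -0.060485    0.41997771] [[-0.718, -0.666, -0.203, 0.622], [-0.696, 0.686, 0.211, -0.114], [-0.001, 0.293, -0.956, 0.563], [0.0, 0.0, 0.0, 1.0]]
744
```

View pics/w1.png

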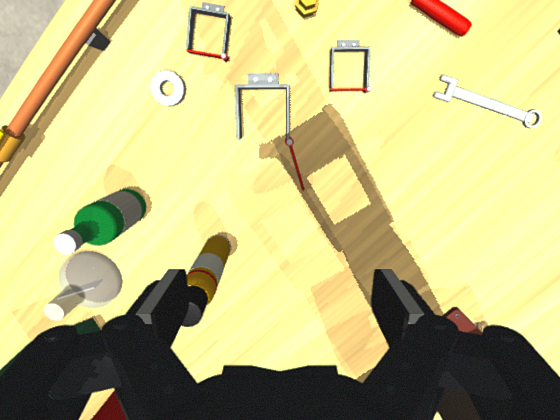

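The wrist picture shows the bay upright at (264,112): its wall ends are at (239,138) and (290,142), the gate end at (302,189), and the can base near (220,245). The camera sits on the tool's +x side, so flip=1 keeps it behind the push.

```bash
python3 - <<'E'
from h import *
f=np.load("w1.npz"); c={k:f[k] for k in("intrinsics","dist_coeffs","world_from_camera")}; p,d=f["p"].astype(int),f["d"]; P=cloud(c,d)
b=np.load("bay.npz"); 
red=(p[...,0]>1.6*p[...,1])&(p[...,0]>40)
m=(P[...,2]>.027)&(P[...,2]<.045)&~red
yy,xx=np.mgrid[:420,:560]; m&=(xx>225)&(xx<300)&(yy>70)&(yy<150)
Q=P[m][:,:2]; print(m.sum(),np.median(P[m][:,2]))
r=cv2.minAreaRect((Q*1e3).astype(np.float32)); print("rect",r)
Qb=(Q-b["t"])@b["R"]*1e3; print("ext",np.percentile(Qb,[0,2,98,100],axis=0).round(1).tolist())
# eyeballed corners
uv=np.array([(239,138),(237,87),(291,87),(290,142)]);W=np.array([onplane(c,u,z)[0] for u,z in zip(uv,[.035,.035,.035,.04])])[:,:2]
print("corners bay mm",((W-b["t"])@b["R"]*1e3).round(1).tolist())
g=red&(xx>280)&(xx<315)&(yy>135)&(yy<200); G=np.array([onplane(c,(u,v),.032)[0][:2] for v,u in np.argwhere(g)]); Gb=(G-b["t"])@b["R"]; l=cv2.fitLine(Gb.astype('f4'),cv2.DIST_L2,0,.001,.001).ravel(); print("gate",g.sum(),l,Gb.min(0),Gb.max(0))
# can base: lowest yellow pixels
yel=(p[...,0]>1.5*p[...,2])&(P[...,2]>.02)&(P[...,2]<.15)&(xx>180)&(xx<250)&(yy>220)&(yy<320); Y=P[yel]; print("can body",len(Y),Y.min(0).round(3),Y.max(0).round(3))
# circle fit with r=25mm
from scipy.optimize import least_squares
Y=Y[(Y[:,2]<.14)]; s=least_squares(lambda x:np.hypot(Y[:,0]-x[0],Y[:,1]-x[1])-.025,[.545,.14],loss='soft_l1',f_scale=.002); print("can",s.x)
E
```

```text
645 0.0350336675045505
rect ((643.1986694335938, -97.69268035888672), (89.59213256835938, 95.3070068359375), 44.67437744140625)
ext [[-48.0, -44.7], [-42.5, -41.2], [46.2, 45.0], [46.4, 46.0]]
corners bay mm [[-36.6, 40.3], [41.7, 41.1], [41.9, -43.5], [-42.5, -42.8]]
gate 160 [ 0.95545006  0.2951529  -0.0774487  -0.0521956 ] [-0.1237769  -0.06797386] [-0.03501037 -0.03475777]
can body 587 [0.519 0.114 0.02 ] [0.567 0.146 0.15 ]
can [0.54186039 0.14036253]
```

```bash
cat >> h.py <<'E'
from scipy.spatial.transform import Rotation as _Ro
YAW=-.797; BR=np.array([[np.cos(YAW),-np.sin(YAW)],[np.sin(YAW),np.cos(YAW)]]); BT=np.array([.6434,-.0983])
w2b=lambda w:(np.asarray(w)[:2]-BT)@BR
b2w=lambda b:BT+BR@np.asarray(b)
TH=.6; ZP=.008; GAP=.030   # TCP-to-can-axis distance when nested is ~GAP
def st(): s=observe(); return round(s["time_s"],2),s["eef_pos"].round(4),s["ft_force"].round(1),round(s["opening"],4)
E
python3 - <<'E'
from h import *
can=np.array([.542,.139]); A=b2w([-.118,.002]); d=(A-can)/np.linalg.norm(A-can); o=R_push(d,TH)
print("d",d,"A",A)
gripper_to(.028)
s=can-.085*d
movep([*s,.36],o); print(st())
print(move_l([*s,.06],feed=.2))
print(move_l([*s,ZP],feed=.05,max_force=6),st())
e=can-.045*d; print(move_l([*e,ZP],feed=.06,max_force=6),st())
e=A-GAP*d; print(move_l([*e,ZP],feed=.04,max_force=15),st())
hold(.2)
c,p,dd=grab("top"); print(can_pos(c,p,dd)[1], w2b(can_pos(c,p,dd)[1]))
c2,p2,d2=grab("scene"); cv2.imwrite("pics/s2.png",np.clip(p2[100:320,150:460,::-1]*1.5,0,255).astype('u1').repeat(2,0).repeat(2,1))
E
```

```text
d [ 0.13322668 -0.99108559] A [ 0.56236556 -0.01250128]
(5.68, array([0.531 , 0.2227, 0.3603]), array([ 0.1,  0.3, -0.5]), 0.028)
False
False (8.53, array([0.531 , 0.2234, 0.0084]), array([ 0.1, -0.7, -0.6]), 0.028)
False (9.34, array([0.5361, 0.1836, 0.008 ]), array([-0.6,  0. ,  0.7]), 0.0275)
False (13.69, array([0.5584, 0.0173, 0.008 ]), array([-0. ,  1.1,  0.1]), 0.0281)
[ 0.56297074 -0.01165189  0.22      ] [-0.11818461  0.00302646]
```

View pics/s2.png

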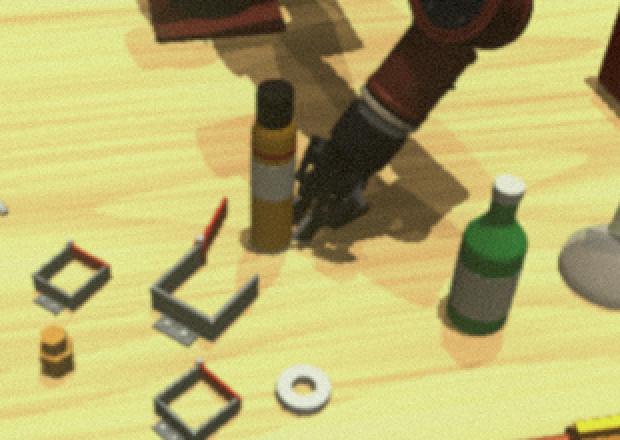

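The can stands upright at crop (272,165), nested in the fork in front of the open mouth. The gate at crop (213,230) is clear of its path.

```bash
python3 - <<'E'
from h import *
can=np.array([.5627,-.0121]); d1=np.array([.1332,-.9911]); s=can-.10*d1
move_l([*s,ZP],feed=.15); move_l([*s,.08],feed=.2)
T=b2w([.003,.0]); d=(T-can)/np.linalg.norm(T-can); o=R_push(d,TH); s=can-.09*d
movep([*s,.08],o); print(st(), np.arctan2(d[1],d[0]))
move_l([*s,ZP],feed=.1,max_force=6)
e=can-.045*d; print(move_l([*e,ZP],feed=.06,max_force=6),st())
e=b2w([-.045,0])-GAP*d; print(move_l([*e,ZP],feed=.04,max_force=12),st())
c,p,dd=grab("top"); q=can_pos(c,p,dd); print(q[1],w2b(q[1]),q[3])
cv2.imwrite("pics/t3.png",cv2.resize(np.clip(p[130:260,230:360,::-1]*1.6,0,255).astype('u1'),None,fx=4,fy=4))
E
```

```text
(15.63, array([0.4991, 0.0526, 0.0784]), array([ 1.5,  0.7, -0.1]), 0.028) -0.8178114009509394
False (17.4, array([0.5317, 0.0207, 0.0078]), array([-0.5, -0.1, -0. ]), 0.0284)
False (19.75, array([ 0.5914, -0.0442,  0.008 ]), array([-0.7,  2. ,  0.6]), 0.0282)
[ 0.61045746 -0.06551599  0.22      ] [-0.04647126 -0.00065128] 202
```

View pics/t3.png

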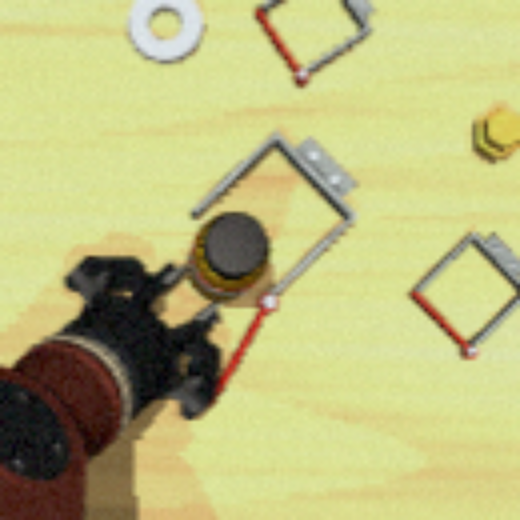

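The can is entering the mouth at crop (230,250), centred between the walls. The gate (crop (270,300) to (218,395)) is still open.

```bash
python3 - <<'E'
from h import *
d=BR[:,0]
e=b2w([.004-GAP,0.0]); print(move_l([*e,ZP],feed=.04,max_force=12),st())
hold(.4)
e=b2w([-.16,0]); print(move_l([*e,ZP],feed=.12,max_force=15),st())
move_l([*e,.09],feed=.2)
c,p,dd=grab("top"); q=can_pos(c,p,dd); print(q[0],q[1],w2b(q[1]),q[3])
cv2.imwrite("pics/t4.png",cv2.resize(np.clip(p[130:260,230:360,::-1]*1.6,0,255).astype('u1'),None,fx=4,fy=4))
E
```

```text
False (21.18, array([ 0.6252, -0.0796,  0.0081]), array([0.5, 0.7, 0.7]), 0.0283)
False (22.84, array([0.5321, 0.0159, 0.0082]), array([ 0.7,  0.3, -0. ]), 0.028)
[ 0.64456599 -0.1017166   0.21960713] [ 0.64399116 -0.10121766  0.22      ] [ 0.00250003 -0.00161619] 203
```

View pics/t4.png

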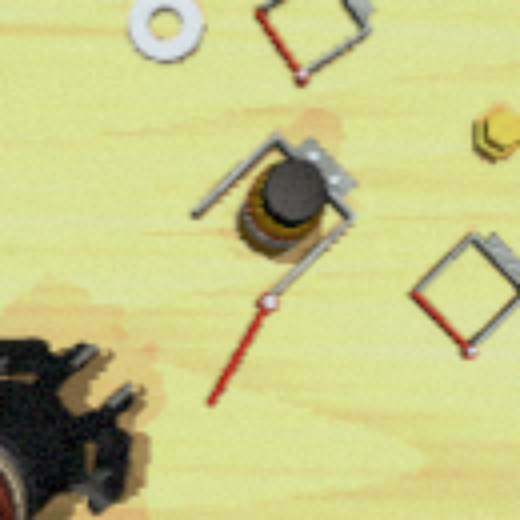

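The can is inside the bay at crop (280,220), measured at (+2.5, -1.6) mm. The gate runs from (268,300) to (212,402), so I'll sweep it shut.

```bash
python3 - <<'E'
from h import *
pin=np.array([-.044,-.043]); r=.064; ZG=.012
def tcp(phi,extra=0):
    u=np.array([-np.sin(phi),np.cos(phi)]); n=np.array([np.cos(phi),np.sin(phi)])
    h=.0025+.0091*abs(n[0])+.0145*abs(n[1])+extra; return b2w(pin+r*u-n*h)
o=R_push(BR[:,0],TH)
gripper_to(0)
s=tcp(1.87,.03); movep([*s,.10],o); print(st())
print(move_l([*s,ZG],feed=.1,max_force=6),st())
for phi in np.arange(1.85,.2,-.15):
    if move_l([*tcp(phi),ZG],feed=.06,max_force=10): print("stop",phi,st()); break
else:
    print(st()); print(move_l([*tcp(-.08),ZG],feed=.025,max_force=6),st())
e=observe()["eef_pos"]; print("tcp bay",w2b(e))
c,p,dd=grab("top"); q=can_pos(c,p,dd); print(w2b(q[1]))
cv2.imwrite("pics/t5.png",cv2.resize(np.clip(p[130:260,230:360,::-1]*1.6,0,255).astype('u1'),None,fx=4,fy=4))
E
```

```text
(24.42, array([ 0.5022, -0.11  ,  0.1003]), array([1.2, 0.2, 0.5]), 0.0003)
False (25.45, array([ 0.5027, -0.109 ,  0.0122]), array([-0.4,  0. ,  0.1]), 0.0)
(29.68, array([ 0.6066, -0.0361,  0.0122]), array([0.5, 0.9, 0.1]), 0.0001)
True (30.51, array([ 0.6224, -0.0462,  0.0114]), array([0.2, 0.7, 0.6]), 0.0001)
tcp bay [-0.05190892  0.02140425]
[ 0.00244958 -0.00148891]
```

View pics/t5.png

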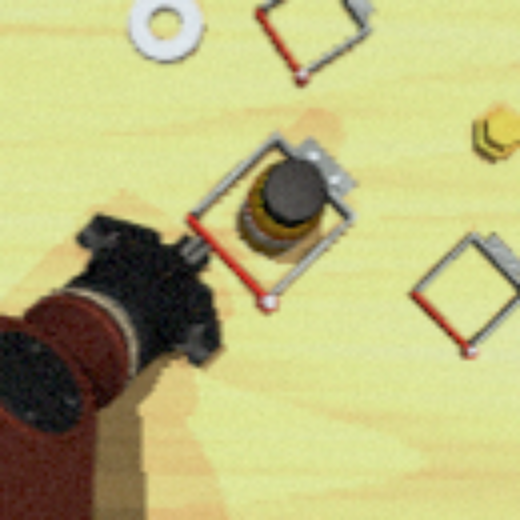

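The gate now lies across the mouth, from (192,218) to (268,300), with the can upright inside. I'll press once more to confirm it is shut, retreat, and measure the gate angle.

```bash
python3 - <<'E'
from h import *
b=w2b(observe()["eef_pos"]); Z=.012
print(move_l([*b2w(b+[.006,0]),Z],feed=.02,max_force=6),st(),w2b(observe()["eef_pos"]))
hold(.3)
b=w2b(observe()["eef_pos"]); move_l([*b2w(b-[.10,0]),Z],feed=.12); move_l([*b2w(b-[.10,0]),.15],feed=.2); hold(.3)
c,p,dd=grab("top"); q=can_pos(c,p,dd); print("can",w2b(q[1]),q[1][:2]-q[0][:2])
yy,xx=np.mgrid[:420,:560]; pi=p.astype(int)
g=(pi[...,0]>1.7*pi[...,1])&(pi[...,0]>50)&(xx>270)&(xx<305)&(yy>175)&(yy<215)
G=np.array([w2b(onplane(c,(u,v),.032)[0]) for v,u in np.argwhere(g)]); l=cv2.fitLine(G.astype('f4'),cv2.DIST_L2,0,.001,.001).ravel()
print("gate",g.sum(),"angle",np.arctan2(-l[0]*np.sign(l[1]),abs(l[1])),G.min(0),G.max(0),st())
cv2.imwrite("pics/t6.png",cv2.resize(np.clip(p[130:260,230:360,::-1]*1.6,0,255).astype('u1'),None,fx=4,fy=4))
E
```

```text
True (30.78, array([ 0.6221, -0.0468,  0.0101]), array([-1.5,  1.9,  1.2]), 0.0001) [-0.05172326  0.02076325]
can [ 0.00231163 -0.00156369] [-0.00039928  0.00056895]
gate 73 angle 0.047434647 [-0.04896979 -0.04659368] [0.00342565 0.04055375] (33.26, array([0.5514, 0.0244, 0.149 ]), array([-0.1,  0.3,  0.2]), -0.0001)
```

View pics/t6.png

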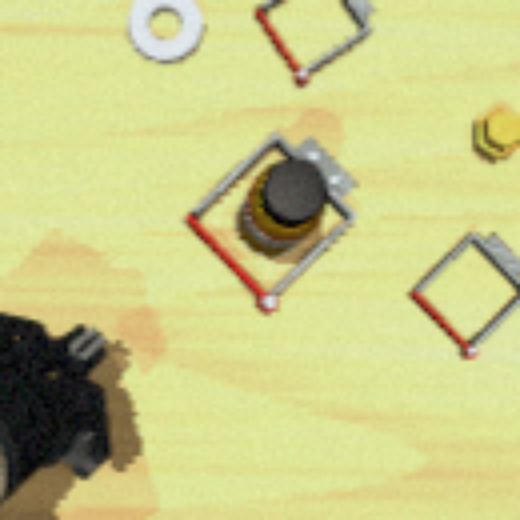

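The gate sits flush against the wall end from (192,218) to (268,300). It met its hard stop twice, and the can is upright inside with the arm clear.

```bash
python3 -c "
from plant import *
print(job_done())"
```

```text
the job is handed in; nothing more can be done
None
```

The can is upright inside the bay, about 2 mm from its middle, the red gate is shut behind it (0.047 rad measured, 0.08 allowed), the arm is clear, and the job was handed in at about 33 s; no verdict was returned.

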